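# Loosen the winged cap of unknown thread

## Task

Two identical gas outlet posts with winged brass caps stand on the bench. Loosen the cap of the post nearer to the tip box (the low rectangular box with a clear lid) by at least 60 degrees and let go; one post has a left-hand thread and the other a right-hand one, unmarked, so try it both ways: it stops hard when you tighten it and turns evenly when you loosen it. Leave the other post's cap closed and do not shift the tip box.

Things in the scene. Friction and masses are not known exactly. Their poses are not given: they have to be found in the camera images.
- cap_a_wing (a point): centre of the upright brass wing, 48 mm long, 10 mm thick (z 94 to 130 mm), on a cap on a grey gas outlet post fixed to the worktop (flange radius 34 mm, brass hose barb low on the far side). The point is at z 116 mm; below the wing, a neck, then the cap body, radius 16 mm, top at 88 mm. x along the wing, y across its thickness, z up the axis the cap turns about. The two posts look the same.
- cap_b_wing (a point): centre of the upright brass wing, 48 mm long, 10 mm thick (z 94 to 130 mm), on a cap on a grey gas outlet post fixed to the worktop (flange radius 34 mm, brass hose barb low on the far side). The point is at z 116 mm; below the wing, a neck, then the cap body, radius 16 mm, top at 88 mm. x along the wing, y across its thickness, z up the axis the cap turns about. The two posts look the same.
- cap_a (a joint): rad by which cap_a is loosened, whichever way that is: starts at 0 to 0.12, at most 1.9. Tightening stops hard at 0; loosening turns with an even drag of about 0.1 N m, and it stays where left. One of the two caps loosens clockwise seen from above, the other anticlockwise; unmarked, found by trying.
- cap_b (a joint): rad by which cap_b is loosened, whichever way that is: starts at 0 to 0.12, at most 1.9. Tightening stops hard at 0; loosening turns with an even drag of about 0.1 N m, and it stays where left. One of the two caps loosens clockwise seen from above, the other anticlockwise; unmarked, found by trying.
- tip_box: rectangular pipette tip box with a clear lid, 90 x 116 x 66 mm (x, y, z), loose on the worktop; origin at the centre of its underside. It stands 0.1 to 0.26 m from the post to be worked on and more than 0.35 m from the other, which has a glass beaker (76 x 70 x 85 mm) beside it.

How it is judged (in metres and radians):
At the end, for the whole second after the job is handed in: The cap of the post nearer to the tip box (within 0.30 m of it) reads more than 1.0 rad loosened, the other post's cap less than 0.3 rad, and both are at rest (((horizontal distance between cap_a_wing and tip_box below 0.3 m and value of joint cap_a above 1 rad and value of joint cap_b below 0.3 rad) or (horizontal distance between cap_b_wing and tip_box below 0.3 m and value of joint cap_b above 1 rad and value of joint cap_a below 0.3 rad)) and velocity of joint cap_a between -0.05 and 0.05 rad/s and velocity of joint cap_b between -0.05 and 0.05 rad/s); the robot touches nothing.
It fails at once if the tip box is shifted by more than 30 mm (distance of tip_box from where it was at the start of the episode above 0.03 m).
It also fails if it takes over 40 s, if anything falls off the work surface, if the arm or the gripper's body presses on something with over 40 N, if the wrist force passes 120 N, or if a joint passes its speed limit or range.

## Robot

A 6-joint arm with a two-finger parallel gripper is mounted at the origin on a cart in front of the work surface, level with it; the furniture and walls round the work are solid. World frame = base frame: x ahead of the robot, y to its left, z up, the work surface at z = 0. Lengths are in mm, angles in degrees, forces in N, time in s.
With the tool pointing down it reaches from about 300 to 850 mm from the base axis. Payload 4.2 kg.
Tool frame: the origin (TCP) lies at the very end of the fingers, on their centre line; the grasp point (between the pads) lies 19 mm behind it; z points along the fingers, y is the direction in which the jaws open and shut (so a half turn about z gives the same grasp; the last joint's range is limited). The gripper opens to 91 mm and grips with 3 to 60 N. Pads are 32 mm wide; open, the fingers measure 118 mm over their backs; the gripper's body (76 mm by 178 mm) begins 60 mm behind the grasp point.
Start: joints at [-66.979, 18.312, 89.639, -0, 72.044, -1.146], TCP at [235.412, -524.618, 213.976] pointing down, gripper open.
Joint ranges: [-177.97, 177.97], [-48.28, 115.42], [12.27, 149.76], [-77.06, 257.06], [2.81, 150.46], [-146.56, 146.56]. Speed limits (degrees/s): [147.25, 147.25, 180, 180, 180, 180].

## Interface

Orientations are given as [roll, pitch, yaw] about the fixed x, y, z axes, in that order (R = Rz(yaw) Ry(pitch) Rx(roll)).
In Python, from workcell import monitor, eyes, job gives the robot as it stands.
- The arm moves only by the tool move_arm, never from a script. Its argument "increments" is a list that holds one entry, the list of rows, each a list of 7 numbers: the opening, from 0 (shut) to 1 (fully open), then the shift along the tool's x, y, z in cm, then the turn, a rotation vector about the tool's x, y, z in rad. In form: [[[jaw, x, y, z, ax, ay, az], ...]]. A call has 1 to 12 rows; each row shifts and turns the pose as measured when the row begins, along the tool's axes as they then stand; what a row does not reach is not made up. A row lasts 1/8 s, in which the tool goes at most 62.5 mm and 10.7 degrees, less where a joint would pass 70% of its speed; a pose out of reach is approached as far as the arm can. A call is refused whole if a number of a shift passes 6.25 or a number of a turn 0.188, either way. A call with a gripper value outside its range is refused whole. The fingers move at their own pace and stop on an object; "force" is the grip in N (left out, the last holds). Time passes only in rows, so rows that do not move let the fingers close. It gives the time, the measured TCP pose, the force and the opening at its end, in the units of the state.
- monitor.state(): the state, without advancing time (a new reading comes with each control period).
- eyes.grab_frame(name): name is "scene" or "top" or "wrist"; returns a dict with "color" (420x560x3 uint8, red, green, blue), "z_map" (420x560 float32, mm along the optical axis (not along the pixel's ray), 0 where there is no reading), "camera_matrix" (3x3 intrinsics, pixels), "dist_coeffs" ([k1, k2, p1, p2, k3] as OpenCV has them; the pictures are not rectified), "rvec" (rotation vector, rad) and "tvec" (3), from world to camera coordinates, as OpenCV has them. Camera axes: x right, y down, z forward; pixel columns grow to the right and rows downward; lengths in mm; the calibration is good to about 2 mm. A picture is of the moment at which its call begins.
- job.job_done(): hands the job in, once; it reports no verdict.
The state is a dict: "time_s": time; "qpos": joint angles; "qvel": joint speeds; "effort": joint torques, N m; "ee_pos": TCP position; "ee_rot": TCP orientation; "force": force on the tool from outside, world axes, zero at the start; "torque": the same for the moment, N m; "gripper_width": finger opening in mm.
Only numpy, scipy, OpenCV 4.12 (cv2) and the standard library are available. Lean on these libraries where they do the work, as an engineer would, in place of code of your own. Each camera call takes 0.05 s, during which the arm holds its last target. There are 200 camera calls.

## Working session

There is one attempt and no reset: what is moved stays moved. The work goes in short steps, Python scripts to look and compute and a tool call to move; the robot and the scene stay as the last step left them, time stands still between calls to the robot, and variables do not carry over. Pictures are saved under pics/ and viewed, about 8 in all and at most 12, crops included, and the job is handed in when it is done.

Besides the shell and the picture viewer there is one more tool, called after "Call:" by a JSON object that holds its "name" and its "arguments", one argument or row to a line. move_arm: Moves the arm, as the interface text tells. Its arguments: {"type":"object","properties":{"increments":{"type":"array"},"force":{"type":"number"}},"required":["increments"]}

```bash
mkdir -p pics
cat > h.py <<'E'
import numpy as np, cv2
from workcell import monitor, eyes, job
def grab(n):
    f=eyes.grab_frame(n); return f
def save(f,p): cv2.imwrite(p,cv2.cvtColor(f["color"],cv2.COLOR_RGB2BGR))
def cloud(f):
    K=np.array(f["camera_matrix"],float);d=np.array(f["dist_coeffs"],float)
    h,w=f["z_map"].shape
    u,v=np.meshgrid(np.arange(w),np.arange(h))
    n=cv2.undistortPoints(np.stack([u,v],-1).reshape(-1,1,2).astype(np.float64),K,d).reshape(h,w,2)
    z=f["z_map"].astype(float)
    P=np.dstack([n*z[...,None],z])
    R=cv2.Rodrigues(np.array(f["rvec"],float))[0]
    W=(P-np.array(f["tvec"],float).ravel())@R
    W[z==0]=np.nan
    return W
E
python3 - <<'E'
from h import *
for n in("top","scene"):
    f=grab(n);save(f,f"pics/{n}0.png");np.savez(f"{n}0.npz",W=cloud(f),c=f["color"])
s=monitor.state();print(s)
E
```

```text
{'time_s': 0.1, 'qpos': array([-6.69778970e+01,  1.83480418e+01,  8.96985570e+01,  8.91819373e-04,
        7.20432404e+01, -1.14474238e+00]), 'qvel': array([-0.08078307, -0.07059097, -0.24688901,  0.01989574, -0.01653658,
        0.06909714]), 'effort': array([ 8.83644625e-04, -4.13334167e+01, -2.32509595e+01,  7.28442008e-02,
        4.21975425e-02, -5.04509296e-05]), 'ee_pos': array([ 235.24592246, -524.19278985,  213.20952948]), 'ee_rot': array([-1.79910196e+02, -2.64260161e-03,  2.41665677e+01]), 'force': array([-0.14316676, -0.51149083, -0.16563176]), 'torque': array([-0.02991512, -0.01392459, -0.00152239]), 'gripper_width': 91.14537085622955}
```

View pics/top0.png

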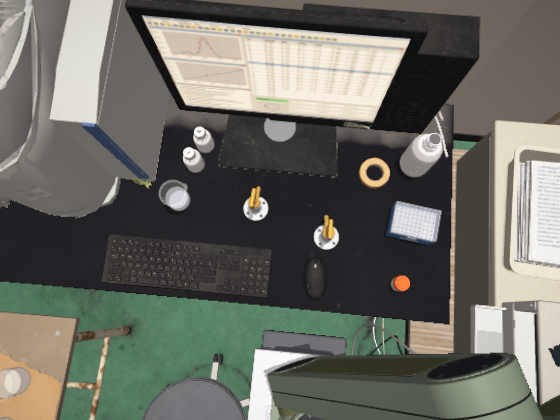

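View pics/scene0.png

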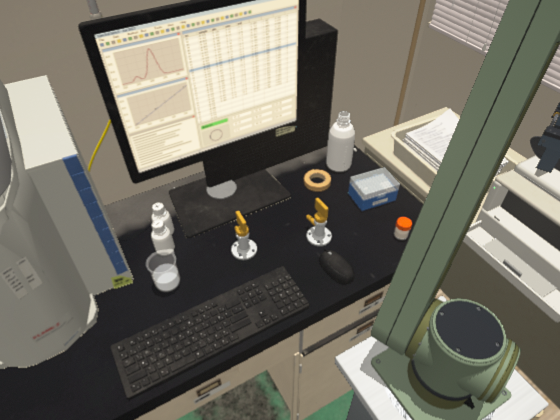

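The tip box (top view, 414,222) is beside the right-hand post (326,235). The other post (256,205) has the beaker (174,195). Next I measure the wings.

Run:
```python
from h import *
for n in("top","scene"):
    d=np.load(n+"0.npz");W=d["W"];c=d["c"]
    hsv=cv2.cvtColor(c,cv2.COLOR_RGB2HSV)
    m=((hsv[...,0]>10)&(hsv[...,0]<30)&(hsv[...,1]>130)&(hsv[...,2]>80))
    k,l,st,ce=cv2.connectedComponentsWithStats(m.astype(np.uint8))
    for i in range(1,k):
        if st[i,4]<25: continue
        p=W[l==i];p=p[np.isfinite(p).all(1)]
        t=p[(p[:,2]>97)&(p[:,2]<136)]
        if len(t)<8: continue
        q=t[:,:2];_,s,v=np.linalg.svd(q-q.mean(0))
        a=(q-q.mean(0))@v[0]
        print(n,ce[i].round(),len(t),t.mean(0).round(1),t[:,2].max().round(),"ang",np.degrees(np.arctan2(v[0,1],v[0,0])).round(1),"len",np.ptp(a).round(1),"w",np.ptp((q-q.mean(0))@v[1]).round(1), "mid",(q.mean(0)+v[0]*(a.max()+a.min())/2).round(1))
W=np.load("top0.npz")["W"]
for u,v in((326,243),(256,213),(414,222),(174,195),(319,280),(400,283),(374,172),(420,155)): print((u,v),W[v,u].round())
# flange centers: low grey-white pixels
d=np.load("top0.npz");c=d["c"].astype(int);m=(c.min(2)>110)&(W[...,2]<40)&(W[...,2]>-5)
for u,v in((326,237),(256,208)):
    s=np.zeros_like(m);s[v-18:v+18,u-18:u+18]=1
    p=W[m&s];print("flange",len(p),p.mean(0).round(1),p.min(0).round(),p.max(0).round())
```

```text
top [254. 197.] 93 [516.9 197.  124.1] 132.0 ang 177.3 len 45.6 w 11.4 mid [517.4 197. ]
top [328. 227.] 90 [ 4.569e+02 -1.000e-01  1.245e+02] 133.0 ang -178.5 len 46.8 w 10.3 mid [ 4.572e+02 -1.000e-01]
scene [319. 212.] 165 [ 4.554e+02 -3.000e-01  1.179e+02] 134.0 ang -177.3 len 48.8 w 13.8 mid [ 4.591e+02 -1.000e-01]
scene [241. 225.] 128 [514.1 198.4 120.3] 133.0 ang 178.3 len 51.2 w 11.1 mid [520.1 198.2]
(326, 243) [440.  -3.  10.]
(256, 213) [504. 193.  12.]
(414, 222) [ 508. -221.   66.]
(174, 195) [527. 417.  34.]
(319, 280) [338.   9.  33.]
(400, 283) [ 350. -196.   50.]
(374, 172) [ 657. -123.   -3.]
(420, 155) [ 664. -210.  141.]
flange 331 [451.9  -0.6   6.9] [424. -36.  -5.] [489.  31.  33.]
flange 323 [512.6 194.3   7. ] [484. 163.  -5.] [553. 232.  34.]
```

Call:
{"name": "move_arm", "arguments": {
  "increments": [
    [[1, 0, 0, 0, 0, 0, 0.131], [1, 0, 0, 0, 0, 0, 0.131], [1, 0, 0, 0, 0, 0, 0.131], [1, 2.4, -5.2, 0, 0, 0, 0], [1, 2.4, -5.2, 0, 0, 0, 0], [1, 2.4, -5.2, 0, 0, 0, 0], [1, 2.4, -5.2, 0, 0, 0, 0], [1, 2.4, -5.2, 0, 0, 0, 0], [1, 2.4, -5.2, 0, 0, 0, 0], [1, 2.4, -5.2, 0, 0, 0, 0], [1, 2.4, -5.2, 0, 0, 0, 0], [1, 2.4, -5.2, 0, 0, 0, 0]]
  ],
  "force": 25
}}

```text
time_s: 1.6
ee_pos: [448.5, -41.1, 210.8]
ee_rot: [-179.6, 0.1, 0.4]
force: [1.8, -0.7, 0.4]
gripper_width: 91.4
```

Call:
{"name": "move_arm", "arguments": {
  "increments": [
    [[1, 0.9, -2.0, 0, 0, 0, -0.02], [1, 0, -2.1, 0, 0, 0, 0], [1, 0, 0, 0, 0, 0, 0]]
  ]
}}

```text
time_s: 1.98
ee_pos: [457.3, 5.0, 209.9]
ee_rot: [-179.6, 0.3, 2.0]
force: [-0.6, 0.5, -0.1]
gripper_width: 91.1
```

Run:
```python
from h import *
f=grab("wrist");save(f,"pics/w1.png");W=cloud(f)
s=monitor.state();print(s["ee_pos"],s["ee_rot"],s["qpos"].round(1))
m=(W[...,2]>105)&(W[...,2]<138)&(np.hypot(W[...,0]-457,W[...,1])<40)
t=W[m][:,:2];r=cv2.minAreaRect(t.astype(np.float32));print(m.sum(),t.mean(0),r)
```

```text
[457.39857236   4.27672035 209.93570043] [-179.59697624    0.24804724    1.9131723 ] [ -1.2   8.  104.2   0.4  68.1  86.7]
846 [460.94698695  -0.90830151] ((458.25, -1.1624078750610352), (47.396240234375, 9.998374938964844), 0.6153251528739929)
```

View pics/w1.png

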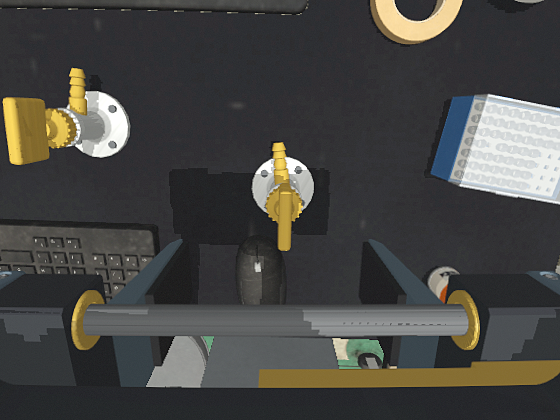

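The wrist view shows the wing at (285,215), centred between the open fingers. It measures (458, -1) at about 0.6°. Descend and grip.

Call:
{"name": "move_arm", "arguments": {
  "increments": [
    [[1, 0, 0.5, 2.0, 0, 0, 0.02], [1, 0, 0, 3.0, 0, 0, 0], [1, 0, 0, 3.0, 0, 0, 0], [1, 0, 0, 2.0, 0, 0, 0], [1, 0, 0, 0, 0, 0, 0]]
  ]
}}

```text
time_s: 2.65
ee_pos: [457.1, -5.5, 107.6]
ee_rot: [-179.7, 0.2, 0.4]
force: [-0.7, -0.1, 0.5]
gripper_width: 91.2
```

Call:
{"name": "move_arm", "arguments": {
  "increments": [
    [[1, 0.1, -0.45, 0.8, 0, 0, 0], [1, 0, 0, 0, 0, 0, 0], [0, 0, 0, 0, 0, 0, 0], [0, 0, 0, 0, 0, 0, 0], [0, 0, 0, 0, 0, 0, 0], [0, 0, 0, 0, 0, 0, 0], [0, 0, 0, 0, 0, 0, 0], [0, 0, 0, 0, 0, 0, 0]]
  ]
}}

```text
time_s: 3.65
ee_pos: [460.3, -1.5, 102.1]
ee_rot: [-179.8, -0.2, 0.4]
force: [0.5, 0.1, 0.5]
gripper_width: 34.2
```

Call:
{"name": "move_arm", "arguments": {
  "increments": [
    [[0, -0.1, 0, 0.2, 0, 0, 0], [0, 0, 0, 0, 0, 0, 0], [0, 0, 0, 0, 0, 0, 0], [0, 0, 0, 0, 0, 0, 0], [0, 0, 0, 0, 0, 0, 0], [0, 0, 0, 0, 0, 0, 0]]
  ]
}}

```text
time_s: 4.4
ee_pos: [459.2, -1.5, 99.9]
ee_rot: [-179.8, -0.2, 0.4]
force: [0.1, -0.1, 0.2]
gripper_width: 9.7
```

Run:
```python
from h import *
s=monitor.state();print({k:np.round(v,2) for k,v in s.items()})
```

```text
{'time_s': np.float64(4.4), 'qpos': array([ -1.78,  14.32, 113.97,   0.28,  51.54,  87.62]), 'qvel': array([-0.07,  0.1 ,  0.04,  0.  ,  0.05, -0.02]), 'effort': array([-3.200e-01, -3.285e+01, -1.871e+01,  8.000e-02, -9.000e-02,
        1.000e-02]), 'ee_pos': array([459.18,  -1.48,  99.87]), 'ee_rot': array([-1.7979e+02, -1.7000e-01,  4.3000e-01]), 'force': array([ 0.12, -0.06,  0.16]), 'torque': array([-0.16,  0.06,  0.02]), 'gripper_width': np.float64(9.73)}
```

Call:
{"name": "move_arm", "arguments": {
  "increments": [
    [[0, 0, 0, 0, 0, 0, -0.06], [0, 0, 0, 0, 0, 0, -0.06], [0, 0, 0, 0, 0, 0, -0.06], [0, 0, 0, 0, 0, 0, -0.06]]
  ]
}}

```text
time_s: 4.9
ee_pos: [459.2, -1.2, 99.9]
ee_rot: [-179.7, -0.2, 14.2]
force: [0.2, -0.2, -0.5]
gripper_width: 12.3
```

Run:
```python
from h import *
s=monitor.state();print({k:np.round(v,2) for k,v in s.items()})
```

```text
{'time_s': np.float64(4.9), 'qpos': array([ -1.83,  14.32, 113.97,   0.42,  51.54,  73.75]), 'qvel': array([-1.900e-01,  1.500e-01, -5.000e-02,  4.500e-01, -2.000e-02,
       -2.706e+01]), 'effort': array([  1.42, -32.95, -18.89,  -0.27,  -0.15,  -0.6 ]), 'ee_pos': array([459.22,  -1.22,  99.86]), 'ee_rot': array([-179.73,   -0.25,   14.16]), 'force': array([ 0.17, -0.19, -0.47]), 'torque': array([-0.29, -0.02, -0.93]), 'gripper_width': np.float64(12.33)}
```

Turning anticlockwise, the torque rose to −0.93 N m and the jaws were pried from 9.7 to 12.3 mm. That is the hard stop, so this cap loosens clockwise. For wrist range I'll open, flip about 180° and regrip.

Call:
{"name": "move_arm", "arguments": {
  "increments": [
    [[1, 0, 0, 0, 0, 0, 0.1], [1, 0, 0, 0, 0, 0, 0], [1, 0, 0, 0, 0, 0, 0], [1, 0, 0, 0, 0, 0, 0], [1, 0, 0, 0, 0, 0, 0], [1, 0, 0, 0, 0, 0, 0], [1, 0, 0, 0, 0, 0, 0], [1, 0, 0, 0, 0, 0, 0]]
  ]
}}

```text
time_s: 5.9
ee_pos: [459.2, -1.3, 99.8]
ee_rot: [-179.7, -0.2, 8.5]
force: [-0.3, 0.2, -0.3]
gripper_width: 89.2
```

Run:
```python
from h import *
s=monitor.state();print({k:np.round(v,2) for k,v in s.items()})
```

```text
{'time_s': np.float64(5.9), 'qpos': array([ -1.85,  14.32, 113.97,   0.44,  51.54,  79.4 ]), 'qvel': array([-0.01,  0.1 ,  0.11, -0.15, -0.06, -0.06]), 'effort': array([  0.  , -32.9 , -18.72,   0.06,  -0.08,  -0.  ]), 'ee_pos': array([459.22,  -1.32,  99.83]), 'ee_rot': array([-179.69,   -0.22,    8.48]), 'force': array([-0.32,  0.18, -0.35]), 'torque': array([ 0.03, -0.01, -0.01]), 'gripper_width': np.float64(89.19)}
```

Call:
{"name": "move_arm", "arguments": {
  "increments": [
    [[1, 0, 0, 0, 0, 0, -0.185], [1, 0, 0, 0, 0, 0, -0.185], [1, 0, 0, 0, 0, 0, -0.185], [1, 0, 0, 0, 0, 0, -0.185], [1, 0, 0, 0, 0, 0, -0.185], [1, 0, 0, 0, 0, 0, -0.185], [1, 0, 0, 0, 0, 0, -0.185], [1, 0, 0, 0, 0, 0, -0.185], [1, 0, 0, 0, 0, 0, -0.185], [1, 0, 0, 0, 0, 0, -0.185], [1, 0, 0, 0, 0, 0, -0.185], [1, 0, 0, 0, 0, 0, -0.185]]
  ]
}}

```text
time_s: 7.4
ee_pos: [459.3, -1.3, 99.9]
ee_rot: [179.6, -0.1, 137.6]
force: [-0.1, 1.1, -0.7]
gripper_width: 91.4
```

Call:
{"name": "move_arm", "arguments": {
  "increments": [
    [[1, 0, 0, 0, 0, 0, -0.16], [1, 0, 0, 0, 0, 0, -0.16], [1, 0, 0, 0, 0, 0, -0.16], [1, 0, 0, 0, 0, 0, -0.16], [1, 0, 0, 0, 0, 0, -0.12], [1, 0, 0, 0, 0, 0, 0]]
  ]
}}

```text
time_s: 8.15
ee_pos: [459.3, -1.3, 99.9]
ee_rot: [179.7, 0.2, -177.4]
force: [0.3, -0.2, -0.7]
gripper_width: 91.3
```

Run:
```python
from h import *
f=grab("wrist");save(f,"pics/w2.png");W=cloud(f)
s=monitor.state();print(s["ee_pos"],s["ee_rot"],s["qpos"].round(1),s["gripper_width"])
m=(W[...,2]>110)&(W[...,2]<135)&(np.hypot(W[...,0]-458,W[...,1])<32)
t=W[m][:,:2];print(m.sum(),cv2.minAreaRect(t.astype(np.float32)) if m.sum()>5 else 0)
f=grab("top");save(f,"pics/t2.png")
```

```text
[459.31925289  -1.2599383   99.86457644] [ 179.66761349    0.20831205 -177.4276991 ] [ -1.8  14.3 114.    0.4  51.5 -94.7] 91.20411891792384
1618 ((457.2597961425781, -0.8124485015869141), (47.96730041503906, 10.071556091308594), 7.860211372375488)
```

View pics/w2.png

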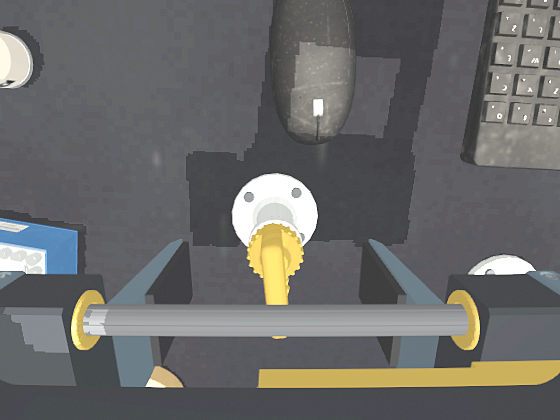

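The wing now sits at about 7.9°: it turned by the initial slack and then stopped. Align, grip, and turn clockwise.

Call:
{"name": "move_arm", "arguments": {
  "increments": [
    [[0.3, 0, 0, 0, 0, 0, -0.085], [0, 0, 0, 0, 0, 0, 0], [0, 0, 0, 0, 0, 0, 0], [0, 0, 0, 0, 0, 0, 0], [0, 0, 0, 0, 0, 0, 0], [0, 0, 0, 0, 0, 0, 0], [0, 0, 0, 0, 0, 0, 0], [0, 0, 0, 0, 0, 0, 0], [0, 0, 0, 0, 0, 0, 0], [0, 0, 0, 0, 0, 0, 0], [0, 0, 0, 0, 0, 0, 0], [0, 0, 0, 0, 0, 0, 0]]
  ]
}}

```text
time_s: 9.75
ee_pos: [459.3, -1.3, 99.8]
ee_rot: [179.7, 0.2, -172.8]
force: [0.1, 1.0, -0.5]
gripper_width: 9.7
```

Call:
{"name": "move_arm", "arguments": {
  "increments": [
    [[0, 0, 0, 0, 0, 0, 0.06], [0, 0, 0, 0, 0, 0, 0.06], [0, 0, 0, 0, 0, 0, 0.06], [0, 0, 0, 0, 0, 0, 0.06]]
  ]
}}

```text
time_s: 10.25
ee_pos: [459.3, -1.6, 99.9]
ee_rot: [179.7, 0.2, 173.1]
force: [-0.8, -0.1, 0.4]
gripper_width: 9.9
```

Run:
```python
from h import *
s=monitor.state();print({k:np.round(v,2) for k,v in s.items()})
```

```text
{'time_s': np.float64(10.25), 'qpos': array([ -1.83,  14.32, 113.98,   0.35,  51.52, -85.11]), 'qvel': array([-1.100e-01, -3.000e-02,  2.000e-02, -3.000e-02, -4.000e-02,
        2.807e+01]), 'effort': array([ -0.28, -32.71, -18.6 ,   0.21,   0.08,  -0.3 ]), 'ee_pos': array([459.31,  -1.58,  99.86]), 'ee_rot': array([1.7971e+02, 1.6000e-01, 1.7307e+02]), 'force': array([-0.77, -0.08,  0.37]), 'torque': array([-0.12, -0.13,  0.14]), 'gripper_width': np.float64(9.93)}
```

The drag is even at about 0.1 N m and the jaw opening is steady, so it's loosening. Continue.

Call:
{"name": "move_arm", "arguments": {
  "increments": [
    [[0, 0, 0, 0, 0, 0, 0.12], [0, 0, 0, 0, 0, 0, 0.12], [0, 0, 0, 0, 0, 0, 0.12], [0, 0, 0, 0, 0, 0, 0.12], [0, 0, 0, 0, 0, 0, 0.12], [0, 0, 0, 0, 0, 0, 0.12], [0, 0, 0, 0, 0, 0, 0.12], [0, 0, 0, 0, 0, 0, 0.12], [0, 0, 0, 0, 0, 0, 0.12], [0, 0, 0, 0, 0, 0, 0.12], [0, 0, 0, 0, 0, 0, 0]]
  ]
}}

```text
time_s: 11.62
ee_pos: [458.3, -2.7, 99.8]
ee_rot: [179.9, -0.1, 102.3]
force: [0.4, 0.7, -0.7]
gripper_width: 9.6
```

Call:
{"name": "move_arm", "arguments": {
  "increments": [
    [[1, 0, 0, 0, 0, 0, 0], [1, 0, 0, 0, 0, 0, 0], [1, 0, 0, 0, 0, 0, 0], [1, 0, 0, 0, 0, 0, 0], [1, 0, 0, 0, 0, 0, 0], [1, 0, 0, 0, 0, 0, 0], [1, 0, 0, 0, 0, 0, 0], [1, 0, 0, 0, 0, 0, 0]]
  ]
}}

```text
time_s: 12.62
ee_pos: [458.4, -2.6, 99.8]
ee_rot: [179.9, -0.1, 102.5]
force: [-0.5, 0.3, -0.2]
gripper_width: 87.3
```

Call:
{"name": "move_arm", "arguments": {
  "increments": [
    [[1, 0, 0, -2, 0, 0, 0], [1, 0, 0, -4, 0, 0, 0], [1, 0, 0, -4, 0, 0, 0], [1, 0, 0, -2, 0, 0, 0], [1, 0, 0, 0, 0, 0, 0], [1, 0, 0, 0, 0, 0, 0]]
  ]
}}

```text
time_s: 13.38
ee_pos: [457.2, -2.8, 221.9]
ee_rot: [-179.9, -0.1, 102.5]
force: [0.8, 0.2, 0.1]
gripper_width: 91.1
```

Run:
```python
from h import *
s=monitor.state();print({k:np.round(v,2) for k,v in s.items()})
f=grab("wrist");W=cloud(f)
g=grab("scene");save(g,"pics/s3.png");V=cloud(g)
for n,X in(("wrist",W),("scene",V)):
  for c in((458,-1),(517,197)):
    m=(X[...,2]>106)&(X[...,2]<135)&(np.hypot(X[...,0]-c[0],X[...,1]-c[1])<32)
    t=X[m][:,:2].astype(np.float32)
    if len(t)>5:
        a=cv2.fitLine(t,cv2.DIST_L2,0,.01,.01).ravel();print(n,c,len(t),cv2.minAreaRect(t),"line",np.degrees(np.arctan2(a[1],a[0])))
V0=np.load("scene0.npz")["W"]
for X in(V0,V):
    m=(X[...,2]>56)&(X[...,2]<75)&(abs(X[...,0]-508)<90)&(abs(X[...,1]+221)<90)
    print("box",m.sum(),np.median(X[m],0))
```

```text
{'time_s': np.float64(13.38), 'qpos': array([ -1.87,   7.37, 103.14,   0.11,  69.6 , -14.44]), 'qvel': array([-0.05, -0.05, -0.14, -0.03, -0.08, -0.06]), 'effort': array([  0.  , -30.76, -23.27,   0.07,   0.05,   0.  ]), 'ee_pos': array([457.19,  -2.81, 221.91]), 'ee_rot': array([-1.7993e+02, -1.3000e-01,  1.0253e+02]), 'force': array([0.81, 0.15, 0.13]), 'torque': array([ 0.  , -0.11, -0.01]), 'gripper_width': np.float64(91.06)}
wrist (458, -1) 793 ((457.76446533203125, -0.28975677490234375), (9.768463134765625, 47.31626892089844), 12.477174758911133) line -77.5764
scene (458, -1) 141 ((458.6387023925781, -2.4788894653320312), (11.811030387878418, 50.8640251159668), 12.329841613769531) line -78.93155
scene (517, 197) 110 ((519.0834350585938, 196.69505310058594), (11.219172477722168, 49.83319854736328), 88.32705688476562) line -1.7025818
box 893 [ 507.74358715 -224.12916913   66.80023383]
box 873 [ 508.66265372 -222.54464741   66.74531704]
```

View pics/s3.png

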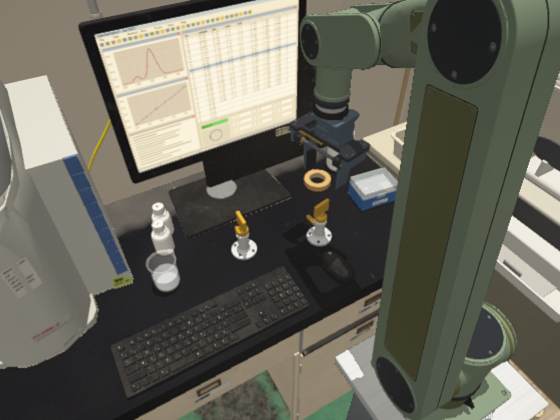

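The scene view shows the right-hand cap's wing (318,210) turned to −77.5°, about 85° from its stop. The other cap (242,222) is unchanged, and so is the box (373,187). The gripper is clear of everything, so I'm handing in.

```bash
python3 -c "
from h import *
print(job.job_done())"
```

```text
the job is handed in; nothing more can be done
None
```

I loosened the cap of the post nearer the tip box (the one at about x 458, y −1 mm) by about 85° (1.48 rad), let go and handed the job in at about 13.4 s. The hand-in gives no verdict.

- **Direction:** I tried anticlockwise first. It moved about 7° and then stopped hard, with about 0.9 N m at the wrist and the jaws pried slightly open. I let go, turned the gripper round and regripped, and clockwise turned evenly at about 0.1 N m.
- **Loosened cap:** The wing went from about +7.5° at the stop to −77.5° by the wrist camera. The scene camera read −79°, so the two agree to about 1.5°.
- **Other cap:** I never touched it. Its wing read −1.7° in both scene pictures, before and after.
- **Tip box:** It reads within 2 mm of where it started, which is measurement noise.
- **Robot:** The gripper is open about 90 mm above the wing, touching nothing, with outside force under 1 N.

No check failed.

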